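Shut the goggles tray and set the disinfection timer dial to its marker

TASK

The goggles are already lying in the tray of the white disinfection cabinet. Push the tray fully home first, then turn the timer dial on top of the cabinet clockwise until the pointed nose of its grip bar lines up with the raised arrow on the ring around it, and let go. Do not disturb the other things on the desk.

Things in the scene. Friction and masses are not known exactly. Their poses are not given: they have to be found in the camera images.
- cabinet: White disinfection cabinet, fixed to the desk, 200 deep (x) x 260 wide (y) x 90 mm high. Origin: centre of its underside, on the desk. Its x axis points from its front (tray side, towards the robot) to its back, y to its left, z up; its yaw varies up to 0.25 rad. The dial stands on the middle of its top.
- tray (a joint): How far the tray stands out of the cabinet, in m: 0 fully home, grows as it comes out along the cabinet's -x (at most 0.10). It slides with about 2 N of friction and stays where it is left. The tray's front panel is 12 mm thick, 250 mm wide, and spans heights 16 to 82 mm; when home its back touches the cabinet's front face.
- tray_lip (a point): Middle of the front face of the grey pull lip on the tray's front panel, 60 mm above the desk, 132 mm in front of the cabinet's origin when the tray is home. The lip is 140 mm wide (cabinet y), 16 mm high and stands 20 mm proud of the panel; pushing its front face along the cabinet's +x shuts the tray.
- dial (a joint): Angle of the timer dial in rad, 0 to 3.3, growing clockwise seen from above; at 0 the pointed nose points along the cabinet's +y. It turns with about 0.06 N m of friction about a vertical axis and stays where it is left.
- dial_grip (a point): Point on the dial's axis at the height to grip it, 124 mm above the desk. The black dial is a 68 mm disc (its top 102 mm above the desk) that carries an upright grip bar 14 mm thick, flat-sided, about 70 mm long, from the disc up to 145 mm above the desk; one end of the bar is a pointed nose, the other is blunt, and a white line runs along the top to the nose. This point's x axis runs along the bar towards the nose, z up.
- pointer_tip (a point): The tip of the dial's pointed nose: 40 mm from the dial's axis, along the bar, 123 mm above the desk.
- marker_tip (a point): The inward tip of the raised black arrow on the fixed aluminium ring (156 mm across, 4 mm thick) around the dial: 40 mm from the dial's axis, 96 mm above the desk. The arrow is a cornerwise 13 mm block with an 8 mm wide rib running 25 mm outward from it, its top 98 mm above the desk. The ring does not turn, but its angle differs each time; the arrow is always 0.6 to 2.1 rad clockwise of the nose at the start. The point's x axis points outward from the dial's axis.
- spray: Bystander: pale spray bottle, 84 mm across, 250 mm tall, standing upright. Origin: centre of its underside.
- mouse: Bystander: black computer mouse, 105 x 60 x 32 mm. Origin: centre of its underside.
- stapler: Bystander: black stapler, 135 x 34 x 45 mm. Origin: centre of its underside.
- pencup: Bystander: dark steel pen cup, 76 mm across, 95 mm tall, its pens up to 155 mm. Origin: centre of its underside.

How it is judged:
On the way, in this order (a step that is already met when the one before it is completed fails the run):
1. the tray is pushed fully home (value of joint tray below 0.004 m), for 0.2 s.
2. the dial's nose is at the raised arrow (horizontal distance between pointer_tip and marker_tip below 0.006 m), for 0.2 s.
At the end, for the whole second after the job is handed in: The tray is home (within 4 mm), the tip of the dial's nose is within 6 mm (8.5 degrees) of the raised arrow's tip seen from above, and the dial is at rest (value of joint tray below 0.004 m and horizontal distance between pointer_tip and marker_tip below 0.006 m and velocity of joint dial between -0.05 and 0.05 rad/s); the robot touches nothing.
It fails at once if a bystander is shifted more than 30 mm (distance of any of spray, mouse, stapler, pencup from where it was at the start of the episode above 0.03 m).
It also fails if it takes over 64 s, if anything falls off the work surface, if the arm or the gripper's body presses on something with over 40 N, if the wrist force passes 120 N, or if a joint passes its speed limit or range.

ROBOT

A 6-joint arm with a two-finger parallel gripper is mounted at the origin on the work surface. World frame = base frame: x ahead of the robot, y to its left, z up, the work surface at z = 0. Lengths are in m, angles in rad, forces in N, time in s.
With the tool pointing down it reaches from about 0.375 to 0.9 m from the base axis. Payload 3.1 kg.
Tool frame: the origin (TCP) lies between the finger pads; the fingertips stand 8 mm ahead of it and the grasp point (between the pads) lies 11 mm behind it; z points along the fingers, y is the line along which they close (so a half turn about z gives the same grasp; the last joint's range is limited). The gripper opens to 85 mm and grips with 20 to 120 N. Pads are 22 mm wide; open, the fingers measure 114 mm over their backs; the gripper's body (76 mm by 85 mm) begins 54 mm behind the grasp point. The pads swing forward as they close: fully open they stand 13 mm farther back than shut.
Start: joints at [-1.28, 0.527, 1.433, -0, 1.181, -0.178], TCP at [0.283, -0.557, 0.239] pointing down, gripper open.
Joint ranges: [-3.08, 3.08], [-0.75, 2.2], [0.22, 2.44], [-1.43, 4.57], [0, 2.65], [-2.85, 2.85]. Speed limits (rad/s): [2.79, 2.79, 3.14, 3.14, 3.14, 3.14].

INTERFACE

Orientations are given as a unit quaternion [x, y, z, w].
In Python, from station import readout, cams, sign_off gives the robot as it stands.
- The arm moves only by the tool send_rows, never from a script. Its argument "commands" is text: rows parted by semicolons, each of 5 numbers parted by spaces: the finger opening in mm, from 0 to 85.4, then the shift along the tool's x, y, z each as a share of 0.02 m, from -1 to 1, then the turn about the tool's z as a share of 4 degrees, from -1 to 1. In form: grip dx dy dz spin; .... A call has 1 to 20 rows; each row shifts and turns the commanded pose from where the row before left it, along the tool's axes as they then stand; what a row does not reach is not made up. A row lasts 1/12 s, in which the tool goes at most 41.7 mm and 7.16 degrees, less where a joint would pass 70% of its speed; a pose out of reach is approached as far as the arm can. A call with a number of a shift or a turn outside -1 to 1 is refused whole. A call with a gripper value outside its range is refused whole. The fingers move at their own pace and stop on an object; "grip_force" is the grip in N (left out, the last holds). Time passes only in rows, so rows that do not move let the fingers close. It gives the time, the measured TCP pose, the force, the opening and the grip force at its end, in the units of the state.
- readout.sense(): the state, without advancing time (a new reading comes with each control period).
- cams.snapshot(name): name is "side" or "top" or "wrist"; returns a dict with "pixels" (420x560x3 uint8, red, green, blue), "intrinsics" (3x3 intrinsics, pixels), "eye" and "rotation" of the camera in the world. Camera axes: x right, y down, z forward; pixel columns grow to the right and rows downward; lengths in m; the calibration is good to about 2 mm. A picture is of the moment at which its call begins. There is no depth.
- sign_off(): hands the job in; it is judged then, once.
The state is a dict: "t": time; "q": joint angles; "qd": joint speeds; "tau": joint torques, N m; "tcp_pos": TCP position; "tool_rot": TCP orientation; "force": force on the tool from outside, world axes, zero at the start; "ft_torque": the same for the moment, N m; "finger_gap": opening from 0.0 (shut) to 1.0 (fully open); "gripper_force": force on a finger pad.
Only numpy, scipy, OpenCV 4.12 (cv2) and the standard library are available. Lean on these libraries where they do the work, as an engineer would, in place of code of your own. Each camera call takes 0.05 s, during which the arm holds its last target. There are 200 camera calls.

## Working session

There is one attempt and no reset: what is moved stays moved. The work goes in short steps, Python scripts to look and compute and a tool call to move; the robot and the scene stay as the last step left them, time stands still between calls to the robot, and variables do not carry over. Pictures are saved under pics/ and viewed, at most 10 in all, crops included, and the job is handed in when it is done.

Besides the shell and the picture viewer there is one more tool, called after "Call:" by a JSON object that holds its "op" and its "data". send_rows: Moves the arm, as the interface text tells. Its arguments: {"type":"object","properties":{"commands":{"type":"string"},"grip_force":{"type":"number"}},"required":["commands"]}

```bash
mkdir -p pics; ls; python3 - <<'E'
from station import readout, cams
import cv2, numpy as np
s=readout.sense(); print(s['t'],s['tcp_pos'],s['tool_rot'],s['finger_gap'])
for n in ['top','side']:
    c=cams.snapshot(n); cv2.imwrite(f'pics/{n}0.png',c['pixels'][:,:,::-1]); np.savez(f'{n}0.npz',**c)
    print(n,c['eye'],c['rotation'],c['intrinsics'])
E
```

```text
pics
0.0 [ 0.28277246 -0.55660212  0.23833324] [ 9.72538918e-01  2.32737877e-01 -4.47704829e-05 -1.06397753e-03] 1.0002896174119236
top [0.52132218 0.03895635 0.91500894] [ 0.71549787 -0.69811405  0.00698212 -0.02551125] [[380.61981841   0.         275.44755705]
 [  0.         380.61981841 203.13006395]
 [  0.           0.           1.        ]]
side [0.21272013 0.67988415 0.77441753] [-0.24646045  0.88699093 -0.37921209  0.09328732] [[467.04804273   0.         288.14912048]
 [  0.         467.04804273 207.85450705]
 [  0.           0.           1.        ]]
```

View pics/top0.png

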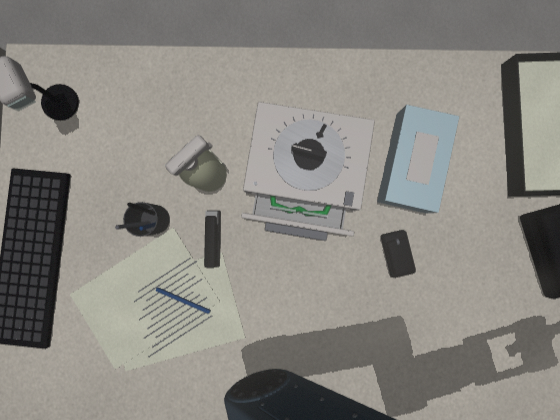

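View pics/side0.png

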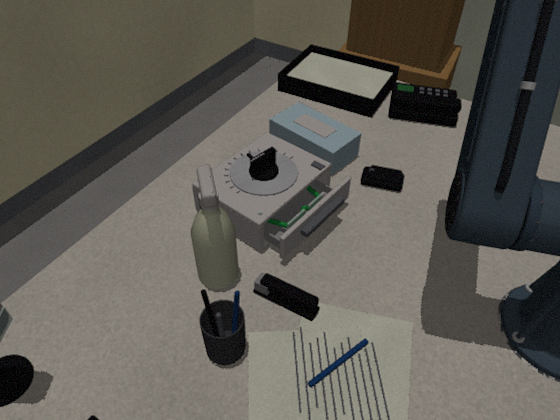

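The top view shows the cabinet (corners near (258,102), (374,121), (362,208), (244,190)), the dial at about (309,154) and the arrow at about (321,130). The tray is out, with its lip near (297,232). The side view agrees. Next I'll measure.

```bash
cat > h.py <<'E'
import numpy as np, cv2
from scipy.spatial.transform import Rotation as R
def load(n): return dict(np.load(n+'.npz'))
def rot(c):
    r=c['rotation']; return R.from_quat(r).as_matrix() if np.size(r)==4 else r
def ray(c,uv,z):
    d=rot(c)@np.linalg.inv(c['intrinsics'])@np.array([uv[0],uv[1],1.])
    return c['eye']+d*(z-c['eye'][2])/d[2]
def proj(c,p):
    q=c['intrinsics']@(rot(c).T@(np.asarray(p)-c['eye'])); return q[:2]/q[2]
E
python3 - <<'E'
from h import *
c=load('top0'); im=c['pixels'][:,:,::-1].copy()
P=[ray(c,u,.09)[:2] for u in [(258,102),(374,121),(362,208),(244,190)]]
print(np.round(P,4)); print('centre',np.mean(P,0))
# ring: saturation/brightness; dial axis from ring ellipse
g=cv2.cvtColor(im,cv2.COLOR_BGR2GRAY)
m=((g<60)*255).astype(np.uint8); m[:, :235]=0;m[:,370:]=0;m[:110]=0;m[180:]=0
n,l,st,ce=cv2.connectedComponentsWithStats(m)
for i in range(1,n):
    if st[i,4]>15: print(st[i],ce[i],ray(c,ce[i],.1))
crop=cv2.resize(im[95:245,235:385],(600,600),interpolation=cv2.INTER_CUBIC); 
cr2=load('side0')['pixels'][:,:,::-1][120:260,180:360]
cv2.imwrite('pics/crop.png',crop); cv2.imwrite('pics/crop2.png',cv2.resize(cr2,(720,560),interpolation=cv2.INTER_CUBIC))
E
```

```text
[[ 0.7808  0.1051]
 [ 0.7432 -0.1491]
 [ 0.553  -0.1259]
 [ 0.586   0.1303]]
centre [ 0.66572098 -0.00989646]
[317 125   9  12  34] [320.82352941 131.08823529] [ 0.71637765 -0.03314907  0.1       ]
[292 139  34  30 651] [308.80798771 154.01689708] [ 0.66605676 -0.00834451  0.1       ]
```

View pics/crop.png

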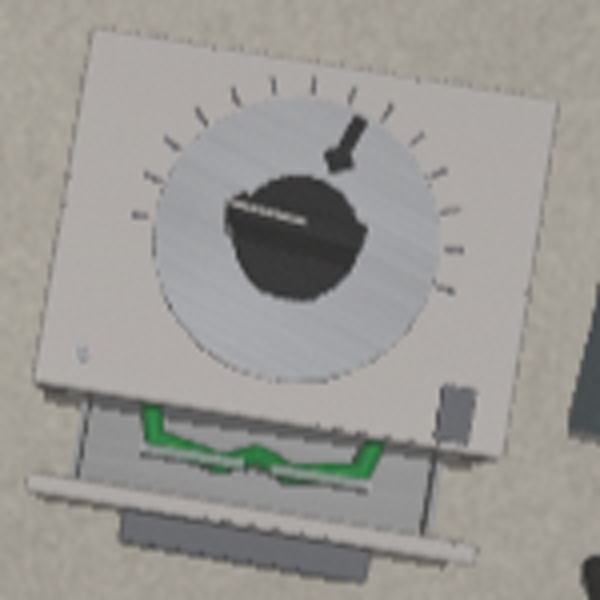

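```bash
python3 - <<'E'
from h import *
c=load('top0')
f=lambda u,v:(235+(u+.5)/4-.5, 95+(v+.5)/4-.5)
im=c['pixels'][:,:,::-1].copy(); g=cv2.cvtColor(im,cv2.COLOR_BGR2GRAY)
hsv=cv2.cvtColor(im,cv2.COLOR_BGR2HSV)
for n,u in dict(ringL=(152,235),ringR=(441,240),ringB=(297,382),ringT=(297,96)).items(): print(n,ray(c,f(*u),.094)[:2].round(4))
a=np.mean([ray(c,f(*u),.094) for u in [(152,235),(441,240),(297,382),(297,96)]],0)
print('axis',a)
ar=[ray(c,f(*u),.098)[:2] for u in [(335,173),(339,161),(361,118)]]
for p in ar: d=p-a[:2]; print('arrow',np.hypot(*d),np.arctan2(d[1],d[0]))
w=[ray(c,f(*u),.145)[:2] for u in [(230,204),(306,221)]]
d=w[0]-w[1]; print('line',w,np.arctan2(d[1],d[0])); d=w[0]-a[:2]; print(np.hypot(*d),np.arctan2(d[1],d[0]))
for u in [(122,544),(363,582)]: print('lip',ray(c,f(*u),.068)[:2])
for u in [(28,478),(476,548)]: print('panel back top',ray(c,f(*u),.082)[:2])
for n,u in dict(mouse=(398,253),stapler=(212,240),spray=(203,170),pencup=(147,218)).items(): print(n,ray(c,u,.04)[:2].round(3))
E
```

```text
ringL [0.6669 0.0698]
ringR [ 0.6674 -0.0866]
ringB [ 0.5886 -0.0105]
ringT [ 0.7447 -0.0072]
axis [ 0.66692014 -0.0086082   0.094     ]
arrow 0.04020711101065158 -0.5130412511133076
arrow 0.04695906697335497 -0.4817897994388745
arrow 0.07324598896459779 -0.46976362606235683
line [array([0.6745828 , 0.02855602]), array([ 0.66664564, -0.01025661])] 1.369078077794156
0.03794595162500643 1.3674617786317744
lip [0.49830288 0.08305515]
lip [ 0.48079938 -0.05080716]
panel back top [0.53345087 0.1348684 ]
panel back top [ 0.50149114 -0.11014203]
mouse [ 0.455 -0.219]
stapler [0.473 0.206]
spray [0.634 0.233]
pencup [0.52  0.359]
```

Call:
{"op": "send_rows", "data": {"commands": "0 0 0 0 -1;0 0 0 0 -1;0 0 0 0 -1;0 0 0 0 -1;0 0 0 0 -1;0 0 0 0 -1;0 0 0 0 -1;0 0 0 0 -1;0 0 0 0 -1;0 0 0 0 -1;0 0 0 0 -1;0 0 0 0 -1;0 0 0 0 -1;0 0 0 0 -0.9;0 0 0 0 0", "grip_force": 30}}

```text
t: 1.35
tcp_pos: [0.2829, -0.5569, 0.2387]
tool_rot: [0.751, 0.66, 0.0, -0.001]
force: [-0.5, 0.0, -0.1]
finger_gap: 0.001
gripper_force: 0.0
```

Call:
{"op": "send_rows", "data": {"commands": "0 1 0.15 0 0;0 1 0.15 0 0;0 1 0.15 0 0;0 1 0.15 0 0;0 1 0.15 0 0;0 1 0.15 0 0;0 1 0.15 0 0;0 1 0.15 0 0;0 1 0.15 0 0;0 1 0.15 0 0;0 1 0.15 0 0;0 1 0.15 0 0;0 1 0.15 0 0;0 1 0.15 0 0;0 1 0.15 0 0;0 1 0.15 0 0;0 1 0.15 0 0;0 1 0.15 0 0;0 1 0.15 0 0;0 1 0.15 0 0"}}

```text
t: 3.02
tcp_pos: [0.3946, -0.1674, 0.2393]
tool_rot: [0.752, 0.659, -0.0, -0.0]
force: [0.9, -0.0, 0.8]
finger_gap: -0.001
gripper_force: 0.0
```

Call:
{"op": "send_rows", "data": {"commands": "0 1 0.15 0 0;0 1 0.15 0 0;0 1 0.15 0 0;0 1 0.15 0 0;0 1 0.15 0 0;0 1 0.15 0 0;0 1 0.15 0 0;0 1 0.15 0 0;0 1 0.15 0 0;0 0.7 0.1 0 0;0 0 0 0 0;0 0 0 0 0"}}

```text
t: 4.02
tcp_pos: [0.4484, 0.0205, 0.2392]
tool_rot: [0.751, 0.66, -0.0, -0.0]
force: [-0.1, 1.1, -0.0]
finger_gap: -0.002
gripper_force: 0.0
```

Call:
{"op": "send_rows", "data": {"commands": "0 0 0 1 0;0 0 0 1 0;0 0 0 1 0;0 0 0 1 0;0 0 0 1 0;0 0 0 1 0;0 0 0 1 0;0 0 0 1 0;0 0 0 0.8 0;0 0 0 0.4 0;0 0 0 0 0;0 0 0 0 0"}}

```text
t: 5.02
tcp_pos: [0.4485, 0.0195, 0.0553]
tool_rot: [0.752, 0.659, -0.0, -0.0]
force: [-1.2, -0.6, 0.5]
finger_gap: 0.001
gripper_force: 0.0
```

Call:
{"op": "send_rows", "data": {"commands": "0 0 0.3 0 0;0 0 0.3 0 0;0 0 0.3 0 0;0 0 0.3 0 0;0 0 0.3 0 0;0 0 0.3 0 0;0 0 0.3 0 0;0 0 0.3 0 0;0 0 0.3 0 0;0 0 0.2 0 0;0 0 0 0 0"}}

```text
t: 5.93
tcp_pos: [0.5078, 0.0123, 0.0553]
tool_rot: [0.752, 0.659, 0.001, 0.001]
force: [-0.4, -1.1, -0.5]
finger_gap: -0.006
gripper_force: 0.0
```

Call:
{"op": "send_rows", "data": {"commands": "0 0 0.2 0 0;0 0 0.2 0 0;0 0 0.15 0 0;0 0 0.1 0 0"}}

```text
t: 6.27
tcp_pos: [0.5192, 0.0108, 0.0552]
tool_rot: [0.752, 0.659, -0.0, -0.0]
force: [-2.2, -0.3, 0.0]
finger_gap: -0.002
gripper_force: 1.1
```

```bash
python3 - <<'E'
from station import readout, cams
import cv2, numpy as np
s=readout.sense(); print(s['t'],s['tcp_pos'],s['force'])
ims=[]
for n in ['top','side']:
    c=cams.snapshot(n); np.savez(f'{n}1.npz',**c); ims.append(c['pixels'][:,:,::-1])
a=cv2.resize(ims[0][100:250,230:380],(400,400),interpolation=cv2.INTER_CUBIC); b=cv2.resize(ims[1][120:270,200:350],(400,400),interpolation=cv2.INTER_CUBIC)
cv2.imwrite('pics/push1.png',np.hstack([a,b]))
E
```

```text
6.2667 [0.51922813 0.01078415 0.05518997] [-2.1666871  -0.25764592  0.02719007]
```

View pics/push1.png

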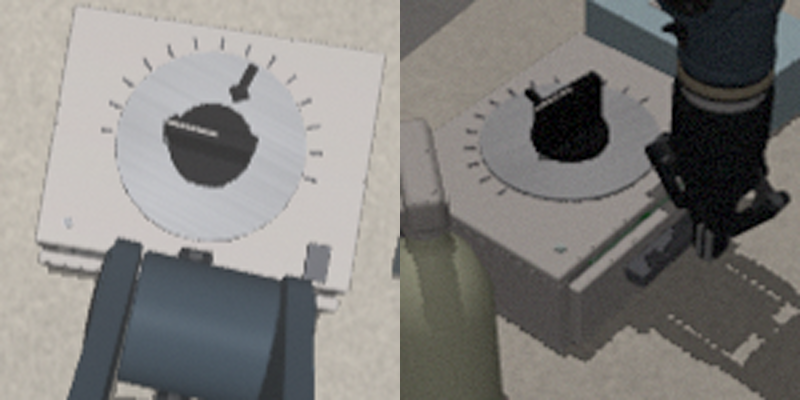

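The tray is nearly shut, with a thin gap left at the panel, and the finger is on the lip. I'll continue in small steps until the force rises.

Call:
{"op": "send_rows", "data": {"commands": "0 0 0.1 0 0;0 0 0.1 0 0;0 0 0.1 0 0"}}

```text
t: 6.62
tcp_pos: [0.5236, 0.0102, 0.0552]
tool_rot: [0.752, 0.66, -0.001, -0.001]
force: [-6.6, -1.0, 4.9]
finger_gap: -0.001
gripper_force: 3.4
```

Call:
{"op": "send_rows", "data": {"commands": "0 0 0.1 0 0;0 0 0.1 0 0"}}

```text
t: 6.78
tcp_pos: [0.5237, 0.0103, 0.0551]
tool_rot: [0.751, 0.66, -0.004, -0.004]
force: [-12.7, -0.8, 9.9]
finger_gap: -0.0
gripper_force: 6.6
```

```bash
python3 - <<'E'
from station import readout, cams
import cv2, numpy as np
ims=[]
for n in ['top','side']:
    c=cams.snapshot(n); np.savez(f'{n}2.npz',**c); ims.append(c['pixels'][:,:,::-1])
print(readout.sense()['force'])
a=cv2.resize(ims[0][170:220,230:280],(400,400),interpolation=cv2.INTER_CUBIC); b=cv2.resize(ims[1][170:260,240:330],(400,400),interpolation=cv2.INTER_CUBIC)
cv2.imwrite('pics/push2.png',np.hstack([a,b]))
E
```

```text
[-10.97363195  -0.97383758   7.13532496]
```

View pics/push2.png

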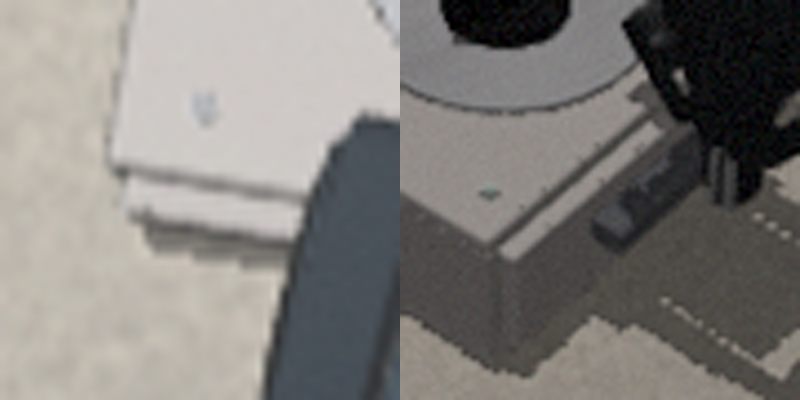

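```bash
python3 - <<'E'
from h import *
c=load('top2'); a=np.array([.6669,-.0086]); ex=np.array([np.cos(.131),-np.sin(.131)]); ey=np.array([-ex[1],ex[0]])
for n,u,z in [('cab FL',(112,163),.09),('cab edge',(300,191),.09),('panel FL',(128,214),.082),('panel front',(295,240),.082)]:
    p=ray(c,(230+(u[0]+.5)/8-.5,170+(u[1]+.5)/8-.5),z)[:2]-a; print(n,p@ex,p@ey)
E
```

```text
cab FL -0.0983752597459327 0.12810747949547419
cab edge -0.0980455583805073 0.07627333676229787
panel FL -0.11106263557227908 0.1224831347317125
panel front -0.11104943602104679 0.07598769783194961
```

The panel sits 12–13 mm ahead of the cabinet front, so the tray is home. Next I back off, rise, and go over the dial.

Call:
{"op": "send_rows", "data": {"commands": "0 0 -0.5 0 0;0 0 -1 0 0;0 0 -0.5 0 0;0 0 0 -0.5 0;0 0 0 -1 0;0 0 0 -1 0;0 0 0 -1 0;0 0 0 -1 0;0 0 0 -1 0;0 0 0 -1 0;0 0 0 -1 0;0 0 0 -1 0;0 0 0 -0.7 0;85 0 0 0 0"}}

```text
t: 8.05
tcp_pos: [0.4928, 0.0142, 0.2436]
tool_rot: [0.752, 0.66, 0.003, 0.004]
force: [-0.3, -0.4, -0.0]
finger_gap: 0.125
gripper_force: 0.0
```

Call:
{"op": "send_rows", "data": {"commands": "85 0 1 0 0.5;85 0 1 0 0.5;85 0 1 0 0;85 0 1 0 0;85 0 1 0 0;85 0 1 0 0;85 0 1 0 0;85 0 1 0 0;85 0 0.7 0 0;85 0 0 0 0;85 0 0 0 0;85 0 0 0 0"}}

```text
t: 9.05
tcp_pos: [0.659, -0.0175, 0.2386]
tool_rot: [0.774, 0.633, -0.001, -0.001]
force: [-0.7, 0.3, 0.8]
finger_gap: 0.999
gripper_force: 0.0
```

```bash
python3 - <<'E'
from station import readout, cams
import cv2, numpy as np
from scipy.spatial.transform import Rotation as R
s=readout.sense(); m=R.from_quat(s['tool_rot']).as_matrix(); print(s['t'],s['tcp_pos'],np.arctan2(m[1,0],m[0,0]),s['finger_gap'],s['q'])
c=cams.snapshot('wrist'); np.savez('wrist3.npz',**c); cv2.imwrite('pics/w3.png',c['pixels'][:,:,::-1]); print(c['eye'],c['rotation'])
c=cams.snapshot('top'); np.savez('top3.npz',**c)
E
```

```text
9.05 [ 0.65903774 -0.01749848  0.23864599] 1.3704572072847312 0.9986010448382611 [-1.95751331e-01  5.76313968e-01  1.33957541e+00  7.68900710e-05
  1.22770124e+00  4.56178667e-03]
[0.67488977 0.06065028 0.37344206] [ 0.98239844 -0.09846859 -0.01716978  0.15780509]
```

View pics/w3.png

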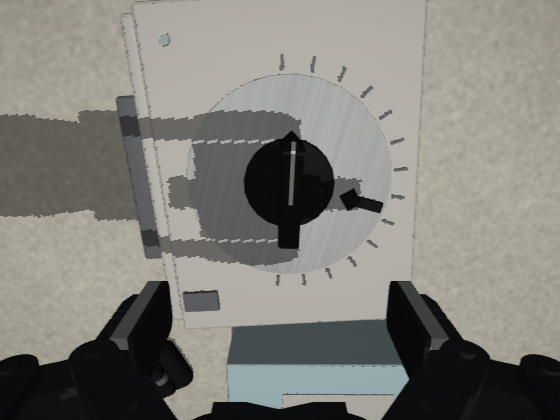

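The wrist view shows the nose tip at (292,132), the bar's blunt end at (288,247), and the arrow from about (340,200) to (382,208). I'll cross-check the axis and angles from these.

```bash
python3 - <<'E'
from h import *
c=load('wrist3'); R_=lambda u,z: ray(c,u,z)[:2]
im=c['pixels']; g=cv2.cvtColor(im,cv2.COLOR_RGB2GRAY)
L,Rr,T,B=(187,172),(392,173),(290,73),(289,274)
ax=np.mean([R_(u,.094) for u in (L,Rr,T,B)],0); print('ring axis',ax,[R_(u,.094).round(4) for u in (L,Rr,T,B)])
a1=R_((294,142),.145); a2=R_((291,205),.145); d=a1-a2; print('line yaw',np.arctan2(d[1],d[0]))
m=((g<45)*255).astype(np.uint8); m[:,:335]=0; m[:,390:]=0; m[:185]=0; m[216:]=0
n,l,st,ce=cv2.connectedComponentsWithStats(m); i=1+np.argmax(st[1:,4]); print(st[i],ce[i])
ys,xs=np.where(l==i); k=xs.argmax(); 
for u in (ce[i],(382,208),(340,200)):
    for x in (ax,np.array([.6669,-.0086])): d=R_(u,.097)-x; print(u,np.hypot(*d),np.arctan2(d[1],d[0]))
d=R_((382,208),.097)-R_((345,199),.097); print('rib dir',np.arctan2(d[1],d[0]))
t=R_((292,132),.123); d=t-ax; print('nose',np.hypot(*d),np.arctan2(d[1],d[0]))
E
```

```text
ring axis [ 0.66880167 -0.00605619] [array([0.5938, 0.0133]), array([ 0.7452, -0.0181]), array([0.6833, 0.0669]), array([ 0.6529, -0.0862])]
line yaw 1.3352784525614474
[340 188  43  25 524] [359.42557252 201.4980916 ]
[359.42557252 201.4980916 ] 0.056600339674424835 -0.5277727964138053
[359.42557252 201.4980916 ] 0.05704948544541043 -0.47243504058593666
(382, 208) 0.07503948989118683 -0.5176876626893134
(382, 208) 0.07549891811733757 -0.47593228173741653
(340, 200) 0.04226163176274377 -0.6148490063124581
(340, 200) 0.042466514421716596 -0.5400169742291091
rib dir -0.4448954793913165
nose 0.03725009716095975 1.3535531211285703
```

Call:
{"op": "send_rows", "data": {"commands": "85 0.57 0.32 0 0;85 0 0 0 0;85 0 0 1 0;85 0 0 1 0;85 0 0 1 0;85 0 0 1 0;85 0 0 1 0;85 0 0 0.7 0;85 0 0 0.4 0;85 0 0 0 0;85 0 0 0 0", "grip_force": 25}}

```text
t: 10.07
tcp_pos: [0.6689, -0.0076, 0.1175]
tool_rot: [0.774, 0.633, 0.0, 0.0]
force: [1.7, 0.2, 0.0]
finger_gap: 0.998
gripper_force: 0.0
```

Call:
{"op": "send_rows", "data": {"commands": "50 0 0 0 0;40 0 0 0 0;30 0 0 0 0;22 0 0 0 0;10 0 0 0 0;0 0 0 0 0;0 0 0 0 0;0 0 0 0 0;0 0 0 0 0;0 0 0 0 0"}}

```text
t: 10.9
tcp_pos: [0.6682, -0.0078, 0.1177]
tool_rot: [0.774, 0.633, -0.0, -0.0]
force: [-3.6, 0.7, 5.3]
finger_gap: 0.158
gripper_force: 26.1
```

Call:
{"op": "send_rows", "data": {"commands": "0 0 0 0 0.5;0 0 0 0 1;0 0 0 0 1;0 0 0 0 1;0 0 0 0 1;0 0 0 0 1;0 0 0 0 1;0 0 0 0 1;0 0 0 0 1;0 0 0 0 1;0 0 0 0 1;0 0 0 0 1;0 0 0 0 0.5;0 0 0 0 0", "grip_force": 45}}

```text
t: 12.07
tcp_pos: [0.6688, -0.0083, 0.1178]
tool_rot: [0.965, 0.263, 0.0, 0.0]
force: [-1.5, 0.1, 5.3]
finger_gap: 0.157
gripper_force: 47.6
```

Turning goes smoothly. That was 48°; I'll go on to about 100°.

Call:
{"op": "send_rows", "data": {"commands": "0 0 0 0 1;0 0 0 0 1;0 0 0 0 1;0 0 0 0 1;0 0 0 0 1;0 0 0 0 1;0 0 0 0 1;0 0 0 0 1;0 0 0 0 1;0 0 0 0 1;0 0 0 0 1;0 0 0 0 1;0 0 0 0 1;0 0 0 0 0;0 0 0 0 0"}}

```text
t: 13.32
tcp_pos: [0.6689, -0.009, 0.1178]
tool_rot: [0.983, -0.186, 0.0, 0.001]
force: [-2.1, -3.0, 4.9]
finger_gap: 0.161
gripper_force: 47.6
```

```bash
python3 - <<'E'
from station import readout, cams
import cv2, numpy as np
from scipy.spatial.transform import Rotation as R
s=readout.sense(); m=R.from_quat(s['tool_rot']).as_matrix(); print(s['t'],s['tcp_pos'],np.arctan2(m[1,0],m[0,0]),s['force'])
c=cams.snapshot('wrist'); np.savez('wrist4.npz',**c)
t=cams.snapshot('side'); np.savez('side4.npz',**t)
cv2.imwrite('pics/w4.png',np.hstack([cv2.resize(x,(400,600)) for x in (c['pixels'][:,140:420,::-1],cv2.resize(t['pixels'][120:225,230:300,::-1],(400,600)))]))
E
```

```text
13.3167 [ 0.66888238 -0.00901739  0.11778857] -0.37414564397649186 [-2.08737445 -2.99578084  4.85228271]
```

View pics/w4.png

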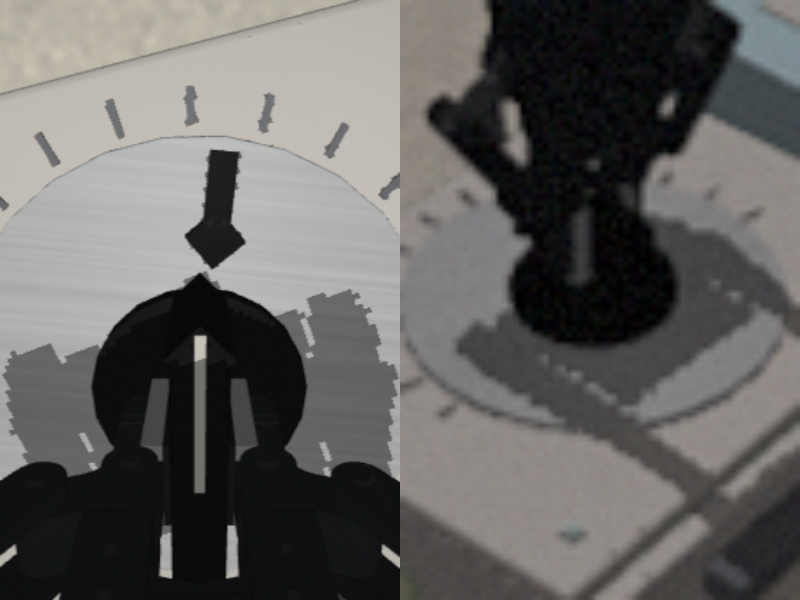

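The wrist view shows the nose at crop (201,275), just short of the arrow tip at (213,268), with the rib running to (225,150). I'll compute the remaining angle.

```bash
python3 - <<'E'
from h import *
c=load('wrist4'); f=lambda u:(140+.7*u[0],.7*u[1])
P=lambda u,z: ray(c,f(u),z)[:2]
an=lambda d: (np.hypot(*d).round(4),np.arctan2(d[1],d[0]).round(4))
tip=P((213,268),.098); rib=P((225,151),.098); nose=P((201,275),.123)
print('tip',tip,'nose',nose,'rib dir',an(rib-tip),'line',an(P((200,337),.145)-P((199,492),.145)))
for ax in [(.6669,-.0086),(.6675,-.0075),(.6688,-.009)]:
    ax=np.array(ax); print(an(tip-ax),an(rib-ax),an(nose-ax))
E
```

```text
tip [ 0.70323868 -0.02808497] nose [ 0.70912241 -0.02640364] rib dir (np.float64(0.0336), np.float64(-0.4647)) line (np.float64(0.0398), np.float64(-0.3791))
(np.float64(0.0412), np.float64(-0.4922)) (np.float64(0.0748), np.float64(-0.4798)) (np.float64(0.0458), np.float64(-0.399))
(np.float64(0.0412), np.float64(-0.5226)) (np.float64(0.0748), np.float64(-0.4966)) (np.float64(0.0457), np.float64(-0.4263))
(np.float64(0.0394), np.float64(-0.506)) (np.float64(0.0729), np.float64(-0.487)) (np.float64(0.0439), np.float64(-0.4075))
```

Call:
{"op": "send_rows", "data": {"commands": "0 0 0 0 0.7;0 0 0 0 0.6;0 0 0 0 0;0 0 0 0 0;0 0 0 0 0"}}

```text
t: 13.83
tcp_pos: [0.6688, -0.0091, 0.1178]
tool_rot: [0.973, -0.23, 0.0, 0.001]
force: [-1.8, -2.3, 5.2]
finger_gap: 0.157
gripper_force: 47.6
```

Call:
{"op": "send_rows", "data": {"commands": "20 0 0 0 0;30 0 0 0 0;50 0 0 0 0;85 0 0 0 0;85 0 0 0 0;85 0 0 0 0;85 0 0 0 0;85 0 0 -0.5 0;85 0 0 -1 0;85 0 0 -1 0;85 0 0 -1 0;85 0 0 -1 0;85 0 0 -1 0;85 0 0 -0.5 0;85 0 0 0 0;85 0 0 0 0"}}

```text
t: 15.17
tcp_pos: [0.6686, -0.0079, 0.2378]
tool_rot: [0.973, -0.231, 0.001, -0.0]
force: [-0.4, 0.3, 0.1]
finger_gap: 0.997
gripper_force: 0.0
```

```bash
python3 - <<'E'
from station import readout, cams
import cv2, numpy as np
s=readout.sense(); print(s['t'],s['tcp_pos'],s['force'],s['tool_rot'])
c=cams.snapshot('wrist'); np.savez('wrist5.npz',**c); t=cams.snapshot('side'); np.savez('top5.npz',**t)
cv2.imwrite('pics/w5.png',np.hstack([cv2.resize(x,(400,600)) for x in (c['pixels'][:,140:420,::-1],t['pixels'][:,140:420,::-1])]))
E
```

```text
15.1667 [ 0.66863838 -0.00788187  0.23784872] [-0.40478667  0.29713234  0.14399765] [ 9.73020295e-01 -2.30718963e-01  5.14190337e-04 -4.69992254e-05]
```

View pics/w5.png

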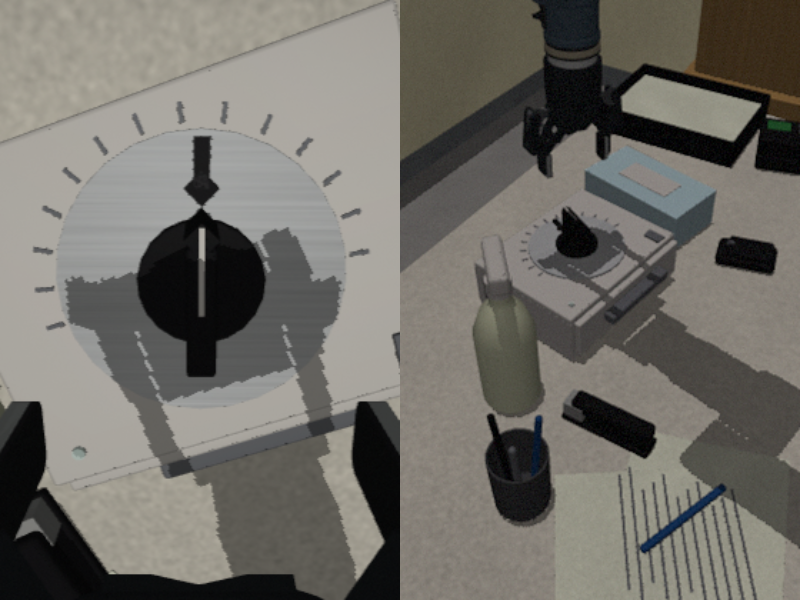

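The nose (201,208) and arrow tip (202,205) line up, the tray is shut, the bystanders are unmoved, and the gripper is clear.

```bash
python3 -c "
from station import sign_off
print(sign_off())"
```

```text
the job is handed in; nothing more can be done
None
```

I pushed the tray home, turned the dial clockwise until its nose lined up with the arrow, let go, and handed the job in at about 15 s; the sign-off gave no verdict.

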